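# Put the garlic away in the touch-latch vegetable box

## Task

Put the garlic bulb away in the white vegetable box: press the front of its lid down until the touch latch clicks, then let the sprung lid come up slowly against your finger until it stands open, so that it never flies up. Put the bulb inside and press the lid shut again, without slamming it, until it latches and stays flush. Leave everything else where it is.

Things in the scene. Friction and masses are not known exactly. Their poses are not given: they have to be found in the camera images.
- veg_box: Vegetable box, fixed: open-topped white steel box with vent slots, 176 (x) x 236 (y) x 105 (z) mm outside, walls 4, inner floor 8 mm above the worktop, a wooden lid let in flush with the rim. Origin: centre of its underside. x points to the back (hinge side), y to its left, z up; the front (-x) faces the robot. A black latch unit fills the front left corner inside (x -84 to -61, y 80 to 110, z to 79 mm).
- box_hinge (a point): Middle of the lid's hinge line, at the back of the box level with the lid's top: 105 mm above the worktop, 80 mm behind the box's origin. The line runs along its y axis. Does not move with the lid. When the lid stands open, a thin latch wire sticks 50 mm forwards from it, 150 mm above the hinge and 83 to 107 mm left of the middle: keep the hand right of 75 mm there.
- lid_press (a point): The place to press: a round steel plate of 28 mm in the lid's upper surface, in the middle of its front part, 140 mm from the hinge line, 22 mm from the lid's front edge. Moves with the lid; its x axis points to the hinge, its z axis out of the upper surface. The lid is 160 mm front to back (2 to 162 mm from the hinge line), 224 mm wide, 12 mm thick, about 0.3 kg.
- box_lid (a joint): Lid angle, rad: 0 shut and flush, 1.45 fully open, nearly upright. Push-push latch: pressed to its firm stop (-0.057, 8 mm at the plate, about 5 N) it clicks; let up, it is free. Pressed to the stop again from open, it is held at 0. A part press changes nothing. A spring lifts it (4 N at the plate when nearly shut, little when nearly open): let go, it flies up at over 6 rad/s; calm is under 2.5 rad/s.
- box_place (a point): Suggested place for the bulb: on the inner floor, 8 mm above the worktop, 5 mm in front of and 30 mm right of the box's middle.
- garlic_mid (a point): The garlic bulb, pale, roundish with a short stalk on top, about 60 mm across and 58 mm high, 40 g; it stands with the stalk up on the chopping board (its top 21 mm above the worktop), in any of four places there. The point is on its axis, 27 mm above its underside; grasp it there, 57 to 60 mm wide.
- lemon: Bystander: a lemon, 78 x 55 x 56 mm, lying on the chopping board. Origin on its underside.
- lemon_2: Bystander: another lemon, 78 x 55 x 56 mm, on the chopping board. Origin on its underside.
- onion: Bystander: a brown onion, 82 mm across, 94 mm high, on the chopping board. Origin on its underside.
- pepper_mill: Bystander: a dark grinder, 52 mm across, 144 mm high, behind the work. Origin on its underside.
- salt_mill: Bystander: a white grinder, 52 mm across, 144 mm high, behind the work. Origin on its underside.
- oil_bottle: Bystander: a dark bottle, 61 mm wide, 267 mm high, at the back. Origin on its underside.
- chopping_board: Bystander: a wooden chopping board, 200 x 300 x 21 mm, that carries the bulb, lemons and onion. Origin: centre of its underside.
- mug_blue: Bystander: a white mug, 95 mm high, near the coffee machine. Origin on its underside.
Not all that is in view belongs to the job. Leave any purple look-alike of the part that bears garlic_mid alone.

How it is judged:
On the way, in this order (a step that is already met when the one before it is completed fails the run):
1. the shut lid is pressed down until the latch clicks (value of joint box_lid below -0.048 rad), for 0.02 s.
2. the lid stands open (value of joint box_lid above 1.2 rad), for 0.2 s.
3. the garlic bulb is in the box, the lid still open (x of garlic_mid in the frame of veg_box between -0.084 and 0.084 m and y of garlic_mid in the frame of veg_box between -0.114 and 0.114 m and z of garlic_mid in the frame of veg_box between 0 and 0.085 m and value of joint box_lid above 0.8 rad), for 0.2 s.
At the end, for the whole second after the job is handed in: The garlic bulb lies inside the vegetable box and the lid is shut and latched: flush, within 0.025 rad of 0 (4 mm at its front edge), with nothing holding it (x of garlic_mid in the frame of veg_box between -0.084 and 0.084 m and y of garlic_mid in the frame of veg_box between -0.114 and 0.114 m and z of garlic_mid in the frame of veg_box between 0 and 0.085 m and value of joint box_lid between -0.02 and 0.025 rad); the robot touches nothing.
It fails at once if the lid flies open (it passes 0.6 rad faster than 3 rad/s) (value of joint box_lid above 0.6 rad and velocity of joint box_lid above 3 rad/s).
It fails at once if the lid is slammed shut (faster than 4 rad/s) (velocity of joint box_lid below -4 rad/s).
It fails at once if a bystander is moved by more than 40 mm (distance of any of lemon, lemon_2, onion, pepper_mill, salt_mill, oil_bottle, mug_blue, chopping_board from where it was at the start of the episode above 0.04 m).
It also fails if it takes over 67 s, if anything falls off the work surface, if the arm or the gripper's body presses on something with over 40 N, if the wrist force passes 120 N, or if a joint passes its speed limit or range.

## Robot

A 6-joint arm with a two-finger parallel gripper is mounted at the origin on a cart in front of the work surface, level with it; the furniture and walls round the work are solid. World frame = base frame: x ahead of the robot, y to its left, z up, the work surface at z = 0. Lengths are in m, angles in rad, forces in N, time in s.
With the tool pointing down it reaches from about 0.375 to 0.975 m from the base axis. Payload 3.8 kg.
Tool frame: the origin (TCP) lies on the centre line of the jaws, within the pads' length; the fingertips stand 25 mm ahead of it and the grasp point (between the pads) lies 6 mm ahead of it; y points along the fingers, z is the direction in which the jaws open and shut, and the axes are right-handed (so a half turn about y gives the same grasp; the last joint's range is limited). The gripper opens to 85 mm and grips with 20 to 120 N. Pads are 22 mm wide; open, the fingers measure 114 mm over their backs; the gripper's body (76 mm by 85 mm) begins 54 mm behind the grasp point. The pads swing forward as they close: fully open they stand 13 mm farther back than shut.
Start: joints at [-1.258, 0.264, 1.604, -0, 1.274, -0.037], TCP at [0.231, -0.634, 0.256] pointing down, gripper open.
Joint ranges: [-2.63, 2.63], [-0.94, 2.18], [0.31, 2.57], [-1.31, 4.45], [0, 2.66], [-2.55, 2.55]. Speed limits (rad/s): [2.57, 2.57, 3.14, 3.14, 3.14, 3.14].

## Interface

Orientations are given as a rotation vector (axis times angle).
In Python, from workcell import bot gives the robot as it stands.
- The arm moves only by the shell command python3 -m jog 'ROWS' [FORCE]. ROWS is JSON, a list of rows, each a list of 5 numbers: the shift along the world's x, y, z in mm, then the turn about the world's z in degrees, then the finger opening in mm, from 0 to 85.4. A call has exactly 10 rows; each row is the pose to reach, as a shift and turn from the pose commanded when the call began; what a row does not reach only later rows make up. A row lasts 1/8 s, in which the tool goes at most 62.5 mm and 10.7 degrees, less where a joint would pass 70% of its speed; a pose out of reach is approached as far as the arm can. A call with a gripper value outside its range is refused whole. The fingers move at their own pace and stop on an object; FORCE is the grip in N (left out, the last holds). Time passes only in rows, so rows that repeat a pose let the fingers close, or fill a call up. It gives the time, the measured TCP pose, the force and the opening at its end, in the units of the state.
- bot.read_state(): the state, without advancing time (a new reading comes with each control period).
- bot.read_camera(name): name is "scene" or "top" or "wrist"; returns a dict with "pixels" (480x640x3 uint8, red, green, blue), "fx", "fy", "cx", "cy" (pixels), "dist" ([k1, k2, p1, p2, k3] as OpenCV has them; the pictures are not rectified), "R" (3x3) and "t" (3): a world point X has camera coordinates R X + t. Camera axes: x right, y down, z forward; pixel columns grow to the right and rows downward; lengths in m; the calibration is good to about 2 mm. A picture is of the moment at which its call begins. There is no depth.
- bot.finish_job(): hands the job in, once; it reports no verdict.
The state is a dict: "time": time; "q": joint angles; "joint_vel": joint speeds; "joint_torque": joint torques, N m; "tool_pos": TCP position; "tcp_rot": TCP orientation; "wrist_force": force on the tool from outside, world axes, zero at the start; "torque": the same for the moment, N m; "width": opening from 0.0 (shut) to 1.0 (fully open).
Only numpy, scipy, OpenCV 4.12 (cv2) and the standard library are available. Lean on these libraries where they do the work, as an engineer would, in place of code of your own. Each camera call takes 0.05 s, during which the arm holds its last target.

## Working session

There is one attempt and no reset: what is moved stays moved. The work goes in short steps, Python scripts to look and compute and a shell command to move; the robot and the scene stay as the last step left them, time stands still between calls to the robot, and variables do not carry over. Pictures are saved under pics/ and viewed, and the job is handed in when it is done.

```bash
ls; mkdir -p pics; python3 - <<'E'
from workcell import bot
import cv2,json
s=bot.read_state();print(s)
for n in ["scene","top","wrist"]:
    c=bot.read_camera(n);cv2.imwrite(f"pics/{n}0.png",c["pixels"][:,:,::-1]);print(n,c["fx"],c["fy"],c["cx"],c["cy"],c["dist"],c["R"],c["t"])
E
```

```text
pics
{'time': 0.0, 'q': array([-1.25792860e+00,  2.64792988e-01,  1.60541696e+00,  1.19334261e-05,
        1.27370890e+00, -3.68724592e-02]), 'joint_vel': array([-0.00239899,  0.00193365, -0.00184381,  0.0011678 , -0.0010247 ,
        0.00199609]), 'joint_torque': array([ 1.50052809e-03, -5.15105867e+01, -3.67315006e+01, -2.31841177e-04,
        1.29543719e-02, -1.53453834e-05]), 'tool_pos': array([ 0.23109524, -0.63346439,  0.25491193]), 'tcp_rot': array([-0.35920409,  2.03373557, -2.02897943]), 'wrist_force': array([ 0.78985881, -0.26068947, -0.08920811]), 'torque': array([ 0.00620509, -0.01939954, -0.0002738 ]), 'width': 0.9999426824117164}
scene 479.9940724194414 479.9940724194414 323.4393008618328 238.94887806443558 [-0.06929015  0.          0.          0.          0.        ] [[-0.52757397 -0.84932365  0.01774916]
 [-0.66933756  0.40272465 -0.62433972]
 [ 0.52311847 -0.34126557 -0.78095127]] [0.4107501  0.40278045 0.98447221]
top 464.5843808563672 464.5843808563672 316.07161216697847 236.15092688514932 [0.01824182 0.         0.         0.         0.        ] [[ 0.02007027 -0.99979806  0.00101623]
 [-0.98283285 -0.01991614 -0.18342013]
 [ 0.18340333  0.00268251 -0.98303409]] [0.0974668  0.58265969 1.17617702]
wrist 342.49903990689694 342.49903990689694 321.23216520917987 233.12056728331035 [0.00900972 0.         0.         0.         0.        ] [[ 0.34289048 -0.93937326 -0.00199872]
 [-0.90174934 -0.32975164  0.2794852 ]
 [-0.26320001 -0.09403047 -0.96014792]] [-0.67418907 -0.0379844   0.38009488]
```

View pics/scene0.png

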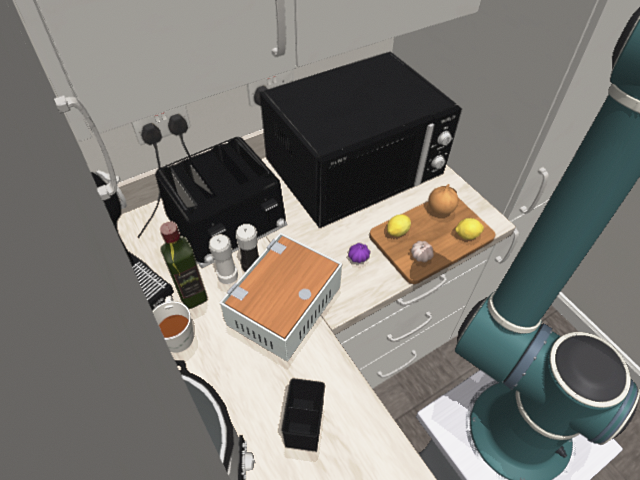

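View pics/top0.png

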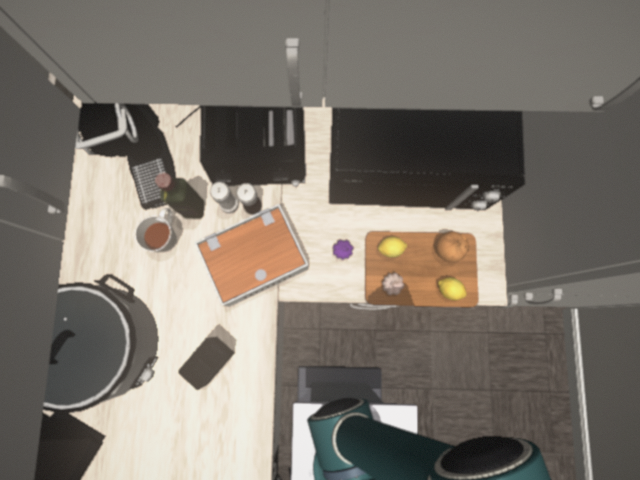

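View pics/wrist0.png

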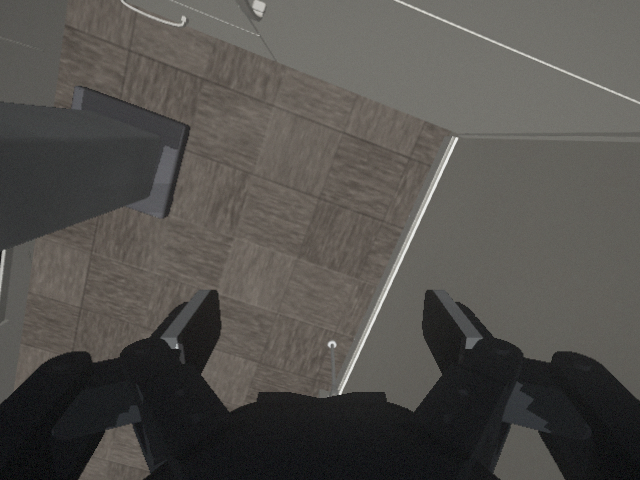

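The scene view shows the white box with its lid and steel plate at (305,294), and the pale garlic on the board at (423,252). The purple decoy is at (359,253). In the top view the plate is at (260,274) and the garlic at (393,283). Next I'll measure these.

```bash
cat > h.py <<'E'
import numpy as np,cv2
def ray(c,u,v):
    K=np.array([[c["fx"],0,c["cx"]],[0,c["fy"],c["cy"]],[0,0,1.]])
    p=cv2.undistortPoints(np.array([[[u,v]]],float),K,np.array(c["dist"],float))[0,0]
    R=np.array(c["R"]);t=np.array(c["t"])
    d=R.T@np.array([p[0],p[1],1]);return -R.T@t,d/np.linalg.norm(d)
def plane(c,u,v,z):
    o,d=ray(c,u,v);return o+d*(z-o[2])/d[2]
def tri(c1,p1,c2,p2):
    o1,d1=ray(c1,*p1);o2,d2=ray(c2,*p2)
    s=np.linalg.lstsq(np.c_[d1,-d2],o2-o1,rcond=None)[0]
    a=o1+s[0]*d1;b=o2+s[1]*d2;return (a+b)/2,np.linalg.norm(a-b)
def proj(c,X):
    K=np.array([[c["fx"],0,c["cx"]],[0,c["fy"],c["cy"]],[0,0,1.]])
    return cv2.projectPoints(np.array(X,float).reshape(-1,3),cv2.Rodrigues(np.array(c["R"]))[0],np.array(c["t"]),K,np.array(c["dist"],float))[0].reshape(-1,2)
E
python3 - <<'E'
from workcell import bot
import cv2,numpy as np
from h import *
C={}
for n in ["scene","top"]:
    c=bot.read_camera(n);C[n]=c
    im=c["pixels"];hsv=cv2.cvtColor(im,cv2.COLOR_RGB2HSV)
    # crops enlarge
    if n=="scene": a=im[220:370,210:350];b=im[180:290,340:500]
    else: a=im[195:315,185:320];b=im[220:315,325:485]
    a=cv2.resize(a,None,fx=4,fy=4,interpolation=cv2.INTER_CUBIC);b=cv2.resize(b,None,fx=4,fy=4,interpolation=cv2.INTER_CUBIC)
    cv2.imwrite(f"pics/{n}_box.png",a[:,:,::-1]);cv2.imwrite(f"pics/{n}_board.png",b[:,:,::-1])
    # wood lid mask
    m=cv2.inRange(hsv,(3,90,90),(18,255,255))
    cs,_=cv2.findContours(m,cv2.RETR_EXTERNAL,cv2.CHAIN_APPROX_NONE)
    for k in sorted(cs,key=cv2.contourArea)[-3:]:
        r=cv2.minAreaRect(k);ap=cv2.approxPolyDP(k,8,True)[:,0]
        print(n,cv2.contourArea(k),r,ap.tolist())
        if cv2.contourArea(k)>1500:
            for z in (0.105,0.021): print(z,[plane(c,*p,z).round(3)[:2].tolist() for p in ap])
E
```

```text
scene 429.5 ((173.7000274658203, 324.4000244140625), (19.230182647705078, 28.621667861938477), 63.43495178222656) [[187, 319], [159, 326], [167, 337]]
scene 5535.5 ((281.3670349121094, 283.6358642578125), (69.18954467773438, 97.89757537841797), 36.25383758544922) [[282, 236], [282, 253], [270, 250], [241, 283], [245, 297], [225, 303], [284, 338], [337, 264]]
0.105 [[0.639, 0.207], [0.594, 0.232], [0.616, 0.252], [0.567, 0.352], [0.529, 0.361], [0.538, 0.405], [0.398, 0.336], [0.5, 0.138]]
0.021 [[0.701, 0.178], [0.652, 0.205], [0.676, 0.227], [0.623, 0.336], [0.581, 0.346], [0.591, 0.394], [0.437, 0.318], [0.549, 0.103]]
scene 5936.0 ((432.4345703125, 233.89602661132812), (74.33837127685547, 106.24447631835938), 57.82878112792969) [[448, 184], [403, 213], [405, 234], [390, 237], [387, 221], [370, 231], [412, 283], [494, 236]]
0.105 [[0.567, -0.263], [0.547, -0.093], [0.489, -0.054], [0.501, -0.017], [0.546, -0.041], [0.542, 0.014], [0.367, 0.021], [0.37, -0.241]]
0.021 [[0.623, -0.335], [0.6, -0.149], [0.537, -0.107], [0.55, -0.067], [0.599, -0.093], [0.594, -0.033], [0.404, -0.025], [0.406, -0.312]]
top 436.0 ((156.5, 235.0), (24.0, 23.0), 90.0) [[166, 225], [147, 229], [149, 246], [166, 240]]
top 5087.5 ((250.34878540039062, 254.35328674316406), (62.18373489379883, 89.51959228515625), 64.69862365722656) [[278, 209], [272, 224], [258, 217], [219, 235], [213, 251], [199, 245], [223, 301], [303, 263]]
0.105 [[0.64, 0.208], [0.6, 0.222], [0.618, 0.258], [0.569, 0.355], [0.528, 0.368], [0.542, 0.404], [0.404, 0.335], [0.502, 0.14]]
0.021 [[0.66, 0.215], [0.618, 0.23], [0.637, 0.269], [0.585, 0.373], [0.54, 0.387], [0.556, 0.426], [0.407, 0.352], [0.513, 0.143]]
top 7908.0 ((421.5, 269.5), (75.0, 111.0), 90.0) [[367, 235], [369, 302], [476, 304], [470, 234]]
0.105 [[0.577, -0.02], [0.408, -0.025], [0.409, -0.288], [0.584, -0.281]]
0.021 [[0.593, -0.029], [0.412, -0.034], [0.413, -0.317], [0.601, -0.309]]
```

```bash
python3 - <<'E'
import cv2,numpy as np
for n in ["box","board"]:
    a=cv2.imread(f"pics/scene_{n}.png");b=cv2.imread(f"pics/top_{n}.png")
    print(a.shape,b.shape)
E
```

```text
(600, 560, 3) (480, 540, 3)
(440, 640, 3) (380, 640, 3)
```

View pics/scene_board.png

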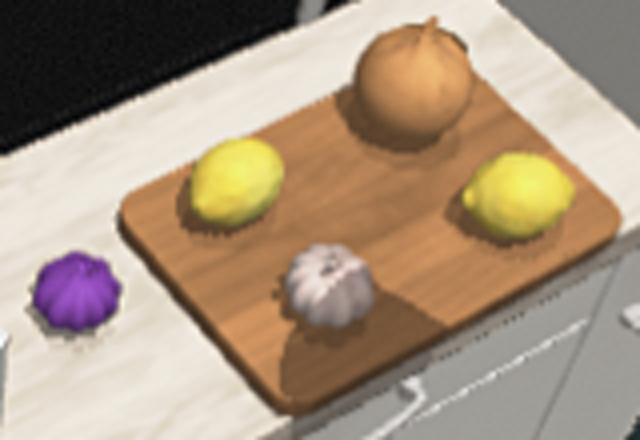

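View pics/top_board.png

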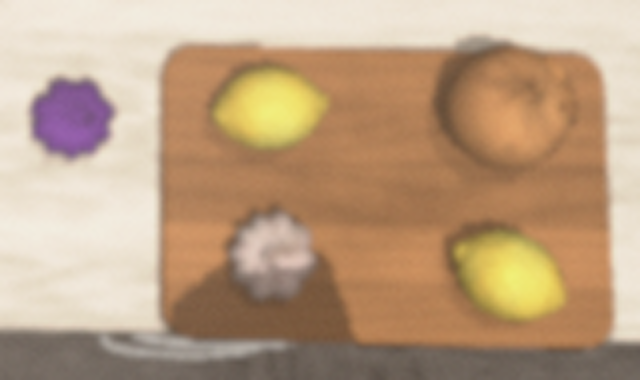

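View pics/scene_box.png

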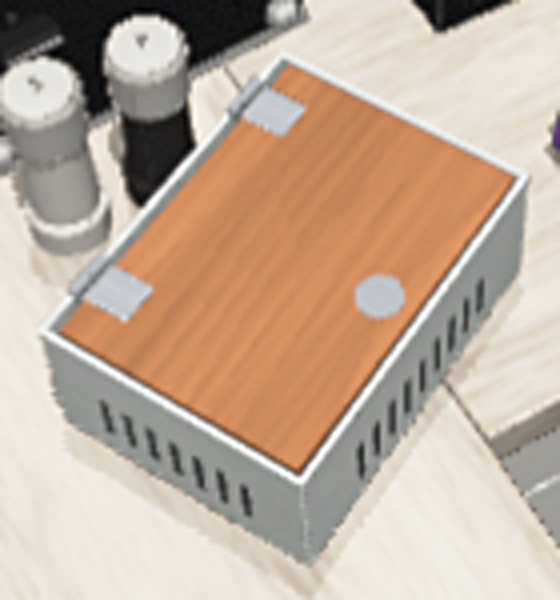

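View pics/top_box.png

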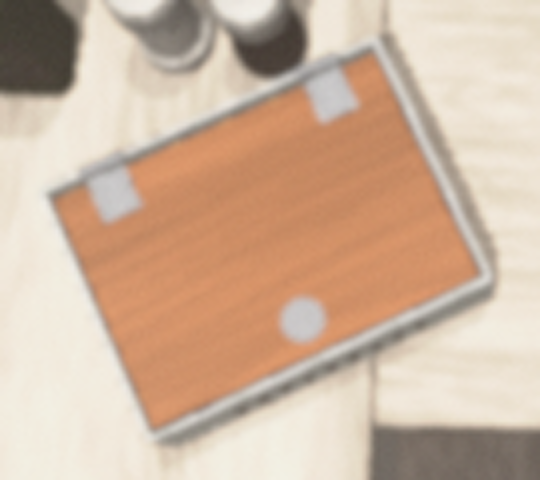

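```bash
python3 - <<'E'
from workcell import bot
import cv2,numpy as np
from h import *
s,t=bot.read_camera("scene"),bot.read_camera("top")
ps=(304.75+.1,294.2-.1);pt=(260.4,274.9)
print("plate",tri(s,ps,t,pt),plane(s,*ps,.105),plane(t,*pt,.105))
gs=(422.4,251.8);gt=(392.9,283.4)
print("garlic",tri(s,gs,t,gt),plane(s,*gs,.046),plane(t,*gt,.046))
F=[np.array(x) for x in [(.401,.336),(.501,.139),(.6395,.2075),(.54,.405)]]
mid=sum(F)/4;print("lidcentre",mid)
for a in (np.arctan2(.0685,.1385),np.arctan2(.1,.197),np.arctan2(.069,.139),np.arctan2(.0995,.1975)):print(np.degrees(a))
a=np.radians(26.5);ex=np.array([np.cos(a),np.sin(a)]);ey=np.array([-ex[1],ex[0]])
print("plate from lidcentre",mid-ex*.058)
E
```

```text
plate (array([0.4688181 , 0.24487175, 0.10508267]), np.float64(0.002995032514274899)) [0.46771443 0.24384793 0.105     ] [0.46987188 0.24597897 0.105     ]
garlic (array([ 0.45932695, -0.09700295,  0.03817299]), np.float64(0.004945543041989308)) [ 0.45361268 -0.09370418  0.046     ] [ 0.46050207 -0.09407681  0.046     ]
lidcentre [0.520375 0.271875]
26.316301164649573
26.912996977743674
26.39993411396692
26.738849772978504
plate from lidcentre [0.46846881 0.24599553]
```

```bash
cat >> h.py <<'E'
from scipy.spatial.transform import Rotation as Ro
A=np.radians(26.5);EX=np.array([np.cos(A),np.sin(A),0]);EY=np.array([-EX[1],EX[0],0])
HINGE=np.array([.4686,.2450,.105])+.14*EX
BOX=np.array([HINGE[0],HINGE[1],0])-.08*EX
def show(bot):
    s=bot.read_state();R=Ro.from_rotvec(s["tcp_rot"]).as_matrix()
    yaw=np.degrees(np.arctan2(R[1,2],R[0,2]))
    print("t",round(float(s["time"]),2),"pos",(s["tool_pos"]*1000).round(1),"jawyaw",yaw.round(2),"F",s["wrist_force"].round(1),"w",round(float(s["width"]),3),"q",s["q"].round(2))
    return s
def boxf(p): 
    d=np.array(p)-HINGE; return d@EX,d@EY,d[2]
E
python3 - <<'E'
from workcell import bot
from h import *
s=show(bot);print(Ro.from_rotvec(s["tcp_rot"]).as_matrix().round(3),HINGE,BOX)
E
```

```text
t 0.35 pos [ 231.3 -634.   256. ] jawyaw -69.96 F [-0.1  0.1 -0.6] w 1.001 q [-1.26  0.26  1.6   0.    1.27 -0.04]
[[-0.939 -0.     0.343]
 [-0.343  0.001 -0.939]
 [-0.    -1.    -0.001]] [0.59389081 0.30746769 0.105     ] [0.52229606 0.27177187 0.        ]
```

```bash
python3 -m jog '[[30,40,5,10,60],[50,80,10,20,40],[70,120,20,30,20],[90,160,30,40,0],[110,200,40,50,0],[130,240,40,60,0],[150,290,40,70,0],[170,340,40,80,0],[180,390,40,90,0],[190,430,40,100,0]]' 25; python3 -m jog '[[10,40,0,10,0],[20,80,0,20,0],[30,120,0,30,0],[30,150,0,40,0],[30,180,0,50,0],[30,200,0,60,0],[30,210,0,70,0],[30,210,0,80,0],[30,210,0,86.5,0],[30,210,0,86.5,0]]'; python3 - <<'E'
from workcell import bot
from h import *
show(bot)
c=bot.read_camera("wrist");cv2.imwrite("pics/w1.png",c["pixels"][:,:,::-1]);print(-c["R"].T@c["t"])
E
```

```text
time: 1.6
tool_pos: [0.4215, -0.2022, 0.2965]
tcp_rot: [-1.414, 0.809, -0.81]
wrist_force: [0.9, -0.4, 0.9]
width: 0.002
time: 2.85
tool_pos: [0.4513, 0.006, 0.2964]
tcp_rot: [-1.54, -0.363, 0.362]
wrist_force: [0.2, -0.4, -0.2]
width: 0.001
t 2.85 pos [451.3   6.  296.4] jawyaw 116.48 F [ 0.2 -0.4 -0.2] w 0.001 q [-0.04 -0.2   2.   -0.    1.33 -2.07]
[ 0.38723817 -0.02615026  0.41553616]
```

View wrist.

View pics/w1.png

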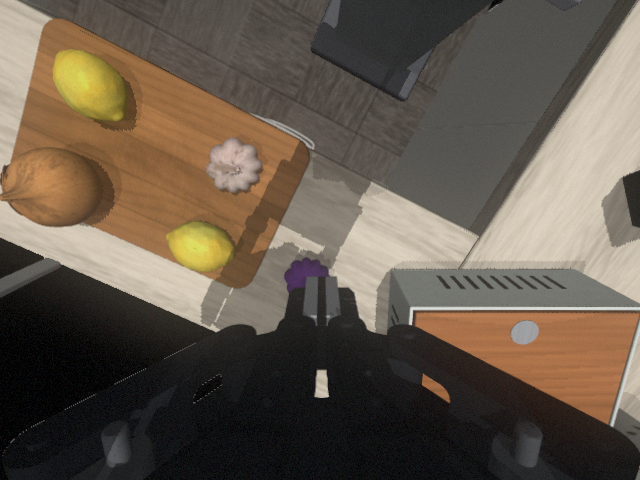

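The wrist view shows the garlic at (235,167), the plate at (525,333) and the lid's front right corner at (414,311). That lets me cross-check the first measurements.

```bash
python3 - <<'E'
from workcell import bot
from h import *
w,s,t=[bot.read_camera(n) for n in ("wrist","scene","top")]
im=w["pixels"];hsv=cv2.cvtColor(im,cv2.COLOR_RGB2HSV)
def blob(m,x0,y0,x1,y1):
    k=np.zeros_like(m);k[y0:y1,x0:x1]=m[y0:y1,x0:x1]
    cs,_=cv2.findContours(k,cv2.RETR_EXTERNAL,cv2.CHAIN_APPROX_NONE);c=max(cs,key=cv2.contourArea)
    return cv2.minEnclosingCircle(c),cv2.contourArea(c)
m=cv2.inRange(hsv,(0,0,90),(180,100,255))
g=blob(m,195,125,275,205);print("g",g)
p=blob(cv2.inRange(hsv,(0,0,100),(180,60,255)),500,312,550,360);print("p",p)
gw=g[0][0];pw=p[0][0]
print("plate wrist",plane(w,*pw,.105),"scene",plane(s,304.85,294.1,.105),"top",plane(t,260.4,274.9,.105))
for z in (.048,): print("garlic",plane(w,*gw,z),plane(s,422.4,251.8,z),plane(t,392.9,283.4,z))
print(tri(w,gw,t,(392.9,283.4)),tri(w,gw,s,(422.4,251.8)))
a=plane(w,414,311,.105);b=plane(w,638,308.5,.105);print("front edge",a,b,np.degrees(np.arctan2((b-a)[1],(b-a)[0]))-90)
E
```

```text
g (((233.42852783203125, 165.2183380126953), 28.254579544067383), 2170.5)
p (((524.5, 332.0), 14.396280288696289), 491.5)
plate wrist [0.46933465 0.24738284 0.105     ] scene [0.46771443 0.24384793 0.105     ] top [0.46987188 0.24597897 0.105     ]
garlic [ 0.45680927 -0.09507543  0.048     ] [ 0.45261515 -0.09242948  0.048     ] [ 0.46032866 -0.09374818  0.048     ]
(array([ 0.46274369, -0.09974109,  0.0177007 ]), np.float64(0.002051664323300943)) (array([ 0.45755898, -0.09716709,  0.03974771]), np.float64(0.0019533790590578522))
front edge [0.49918392 0.1340086  0.105     ] [0.39691769 0.33212909 0.105     ] 27.301968696709338
```

```bash
python3 -m jog '[[5,30,0,0,0],[10,70,0,0,0],[15,110,0,0,0],[20,150,-10,0,0],[20,190,-30,0,0],[20,220,-60,0,0],[20,235,-90,0,0],[20,241,-120,0,0],[20,241,-140,0,0],[20,241,-145,0,0]]';  python3 - <<'E'
from workcell import bot
from h import *
s=show(bot);print(boxf(s["tool_pos"]))
for n in ("scene",):
    c=bot.read_camera(n);cv2.imwrite("pics/s2.png",cv2.resize(c["pixels"][180:380,180:380],None,fx=3,fy=3)[:,:,::-1])
E
```

```text
time: 4.3
tool_pos: [0.4702, 0.2464, 0.1495]
tcp_rot: [-1.541, -0.36, 0.366]
wrist_force: [-0.8, -0.3, 0.4]
width: -0.001
t 4.3 pos [470.2 246.4 149.5] jawyaw 116.51 F [-0.8 -0.3  0.4] w -0.001 q [ 0.44  0.09  2.02 -0.    1.04 -1.6 ]
(np.float64(-0.1379616480698965), np.float64(0.0005535200681970608), np.float64(0.04449046674051897))
```

View pics/s2.png

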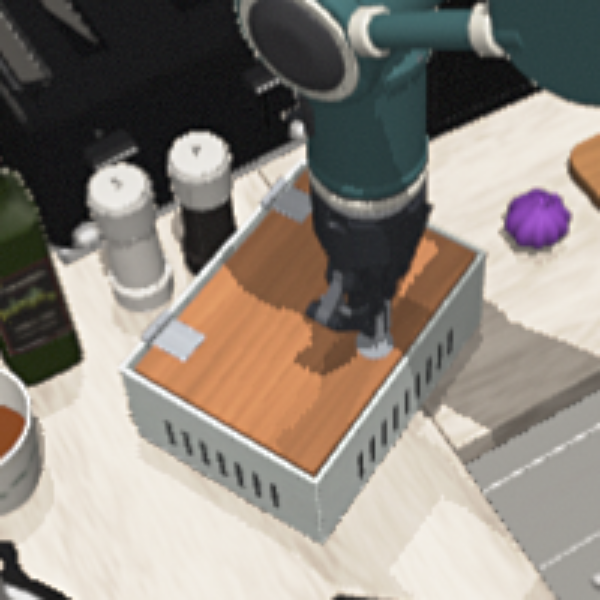

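The shut fingers are right above the plate, at about (375,345) in the crop. I'll descend gently and watch the force.

```bash
python3 -m jog '[[0,0,-8,0,0],[0,0,-14,0,0],[0,0,-17,0,0],[0,0,-19,0,0],[0,0,-20,0,0],[0,0,-21,0,0],[0,0,-22,0,0],[0,0,-23,0,0],[0,0,-24,0,0],[0,0,-24,0,0]]';  python3 -c "
from workcell import bot
from h import *
show(bot)"
```

```text
time: 5.6
tool_pos: [0.4715, 0.247, 0.1275]
tcp_rot: [-1.54, -0.364, 0.363]
wrist_force: [-2.0, -0.3, 4.5]
width: -0.001
t 5.6 pos [471.5 247.  127.5] jawyaw 116.54 F [-2.  -0.3  4.5] w -0.001 q [ 0.44  0.11  2.04  0.    0.99 -1.6 ]
```

```bash
python3 -m jog '[[0,0,-1,0,0],[0,0,-2,0,0],[0,0,-3,0,0],[0,0,-4,0,0],[0,0,-4.5,0,0],[0,0,-5,0,0],[0,0,-5.5,0,0],[0,0,-6,0,0],[0,0,-6,0,0],[0,0,-6,0,0]]';  python3 -c "
from workcell import bot
from h import *
show(bot)"
```

```text
time: 6.85
tool_pos: [0.4717, 0.2471, 0.1224]
tcp_rot: [-1.54, -0.364, 0.363]
wrist_force: [-2.3, -1.7, 9.6]
width: -0.002
t 6.85 pos [471.7 247.1 122.4] jawyaw 116.54 F [-2.3 -1.7  9.6] w -0.002 q [ 0.44  0.12  2.04 -0.    0.98 -1.6 ]
```

```bash
python3 -m jog '[[0,0,-1,0,0],[0,0,-1,0,0],[0,0,-2,0,0],[0,0,-2,0,0],[0,0,-2,0,0],[0,0,-3,0,0],[0,0,-3,0,0],[0,0,-3,0,0],[0,0,-3,0,0],[0,0,-3,0,0]]';  python3 -c "
from workcell import bot
from h import *
show(bot)"
```

```text
time: 8.1
tool_pos: [0.4718, 0.2471, 0.1222]
tcp_rot: [-1.54, -0.364, 0.363]
wrist_force: [-10.1, -5.6, 26.7]
width: 0.002
t 8.1 pos [471.8 247.1 122.2] jawyaw 116.55 F [-10.1  -5.6  26.7] w 0.002 q [ 0.44  0.12  2.04 -0.    0.98 -1.6 ]
```

```bash
python3 -c "
from h import *
def f(ths,z0=0,t0=0):
    for t in ths:
        u=147*(np.cos(t0)-np.cos(t));print([round(v,1) for v in (t,u*EX[0],u*EX[1],z0+147*(np.sin(t)-np.sin(t0)))])
f([.06,.12,.2,.28,.36,.44,.52],11.8);print();f([.6,.68,.76,.84,.92,1.0,1.08,1.16,1.24,1.32],0,.52);print();f([1.36,1.4,1.45],0,1.32)
"
```

```text
[0.1, np.float64(0.2), np.float64(0.1), np.float64(20.6)]
[0.1, np.float64(0.9), np.float64(0.5), np.float64(29.4)]
[0.2, np.float64(2.6), np.float64(1.3), np.float64(41.0)]
[0.3, np.float64(5.1), np.float64(2.6), np.float64(52.4)]
[0.4, np.float64(8.4), np.float64(4.2), np.float64(63.6)]
[0.4, np.float64(12.5), np.float64(6.2), np.float64(74.4)]
[0.5, np.float64(17.4), np.float64(8.7), np.float64(84.8)]

[0.6, np.float64(5.6), np.float64(2.8), np.float64(10.0)]
[0.7, np.float64(11.9), np.float64(5.9), np.float64(19.4)]
[0.8, np.float64(18.8), np.float64(9.4), np.float64(28.2)]
[0.8, np.float64(26.4), np.float64(13.1), np.float64(36.4)]
[0.9, np.float64(34.5), np.float64(17.2), np.float64(43.9)]
[1.0, np.float64(43.1), np.float64(21.5), np.float64(50.7)]
[1.1, np.float64(52.2), np.float64(26.0), np.float64(56.6)]
[1.2, np.float64(61.6), np.float64(30.7), np.float64(61.7)]
[1.2, np.float64(71.4), np.float64(35.6), np.float64(66.0)]
[1.3, np.float64(81.5), np.float64(40.6), np.float64(69.4)]

[1.4, np.float64(5.1), np.float64(2.6), np.float64(1.3)]
[1.4, np.float64(10.3), np.float64(5.1), np.float64(2.5)]
[1.4, np.float64(16.8), np.float64(8.4), np.float64(3.5)]
```

```bash
python3 -m jog '[[0,0,4,0,0],[0,0,8,0,0],[0,0,12,0,0],[0,0,20,0,0],[1,0.5,29,0,0],[2.5,1.5,41,0,0],[5,2.5,52,0,0],[8.5,4,63.5,0,0],[12.5,6,74.5,0,0],[17.5,8.5,85,0,0]]';  python3 - <<'E'
from workcell import bot
from h import *
s=show(bot);print(boxf(s["tool_pos"]))
c=bot.read_camera("scene");cv2.imwrite("pics/s3.png",cv2.resize(c["pixels"][180:380,180:380],None,fx=3,fy=3)[:,:,::-1])
E
```

```text
time: 9.35
tool_pos: [0.4891, 0.2557, 0.204]
tcp_rot: [-1.54, -0.363, 0.363]
wrist_force: [0.3, 1.4, 1.3]
width: 0.001
t 9.35 pos [489.1 255.7 204. ] jawyaw 116.54 F [0.3 1.4 1.3] w 0.001 q [ 0.44  0.07  1.93  0.    1.14 -1.6 ]
(np.float64(-0.11687194828456723), np.float64(0.00039956255003262964), np.float64(0.09904505853813454))
```

View pics/s3.png

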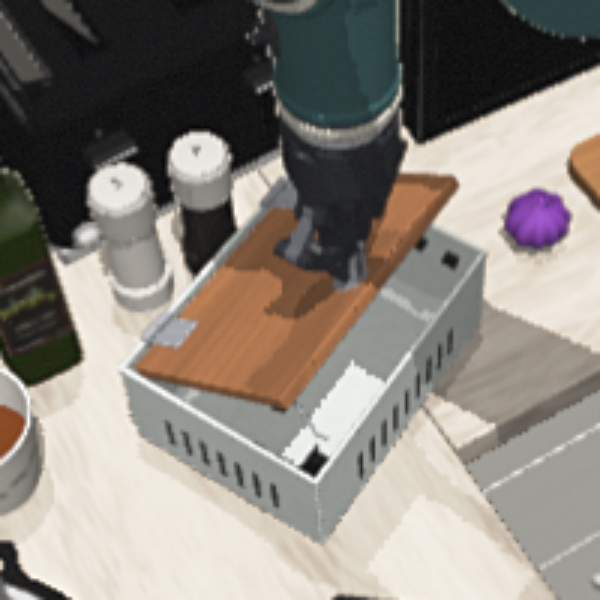

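The lid is following the finger, at about 0.5 rad. I'll continue on the arc.

```bash
python3 -m jog '[[5.5,3,10,0,0],[12,6,19.5,0,0],[19,9.5,28,0,0],[26.5,13,36.5,0,0],[34.5,17,44,0,0],[43,21.5,50.5,0,0],[52,26,56.5,0,0],[61.5,30.5,61.5,0,0],[71.5,35.5,66,0,0],[81.5,40.5,69.5,0,0]]';  python3 - <<'E'
from workcell import bot
from h import *
s=show(bot);print(boxf(s["tool_pos"]))
c=bot.read_camera("scene");cv2.imwrite("pics/s4.png",cv2.resize(c["pixels"][150:350,180:380],None,fx=3,fy=3)[:,:,::-1])
E
```

```text
time: 10.65
tool_pos: [0.5709, 0.2962, 0.2728]
tcp_rot: [-1.54, -0.363, 0.363]
wrist_force: [1.3, 0.1, 0.2]
width: -0.0
t 10.65 pos [570.9 296.2 272.8] jawyaw 116.54 F [1.3 0.1 0.2] w -0.0 q [ 0.44  0.2   1.66 -0.    1.29 -1.59]
(np.float64(-0.025596921973439345), np.float64(0.0001612036182658928), np.float64(0.16784218712713317))
```

View pics/s4.png

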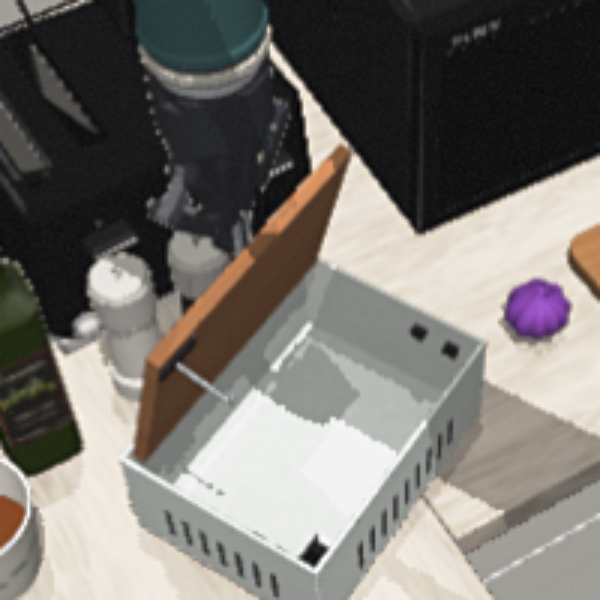

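```bash
python3 -m jog '[[5,2.5,1,0,0],[10,5,2.5,0,0],[17,8.5,3.5,0,0],[22,11,4,0,0],[26,13,4,0,0],[26,13,4,0,0],[26,13,15,0,0],[26,13,35,0,0],[26,13,65,0,0],[26,13,90,0,0]]';  python3 - <<'E'
from workcell import bot
from h import *
s=show(bot);print(boxf(s["tool_pos"]))
c=bot.read_camera("scene");cv2.imwrite("pics/s5.png",cv2.resize(c["pixels"][150:350,180:380],None,fx=3,fy=3)[:,:,::-1])
c=bot.read_camera("wrist");cv2.imwrite("pics/w5.png",c["pixels"][:,:,::-1])
E
```

```text
time: 11.95
tool_pos: [0.5967, 0.3091, 0.3664]
tcp_rot: [-1.539, -0.366, 0.361]
wrist_force: [-0.2, -0.0, 0.1]
width: -0.0
t 11.95 pos [596.7 309.1 366.4] jawyaw 116.54 F [-0.2 -0.   0.1] w -0.0 q [ 0.44  0.21  1.47  0.    1.46 -1.59]
(np.float64(0.0031863947101601654), np.float64(0.0001826800553479066), np.float64(0.26138325043445193))
```

View pics/s5.png

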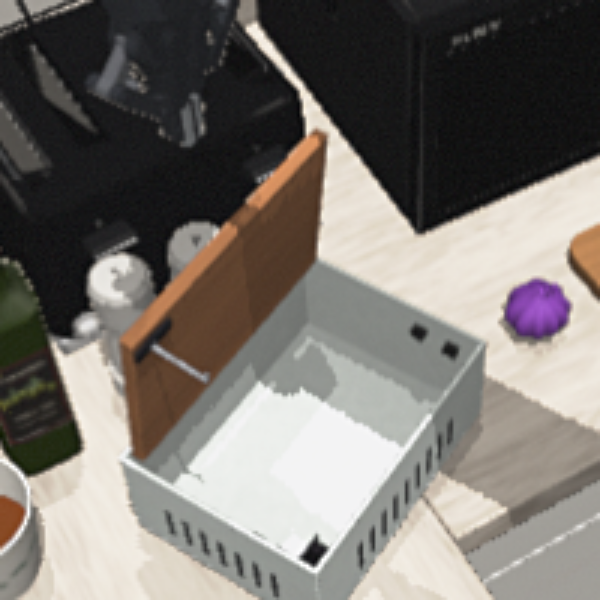

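View pics/w5.png

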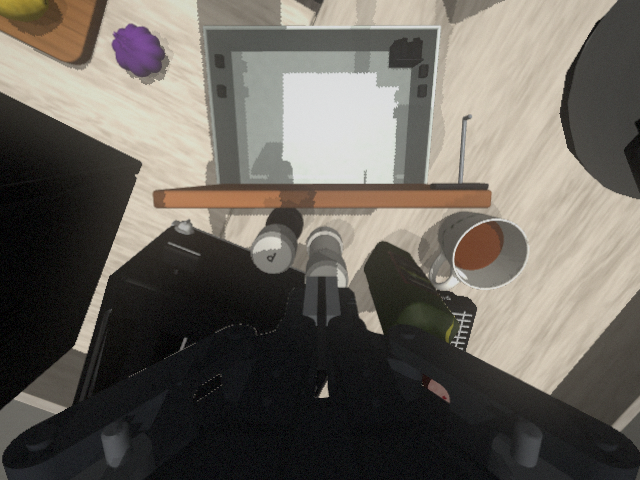

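The lid stands open in both views, with the wire to its left. Now the garlic.

```bash
python3 -m jog '[[-20,-30,0,0,0],[-40,-80,0,0,0],[-60,-130,-5,0,20],[-80,-180,-20,0,50],[-100,-230,-50,0,85],[-115,-280,-80,0,85],[-130,-330,-110,0,85],[-140,-375,-130,0,85],[-140,-404,-140,0,85],[-140,-404,-150,0,85]]';  python3 - <<'E'
from workcell import bot
from h import *
s=show(bot)
c=bot.read_camera("wrist");cv2.imwrite("pics/w6.png",c["pixels"][:,:,::-1])
print(proj(c,[.457,-.095,.048]),plane(c,235,167,.048))
E
```

```text
time: 13.3
tool_pos: [0.4558, -0.0966, 0.2123]
tcp_rot: [-1.541, -0.361, 0.361]
wrist_force: [0.4, 0.1, 1.1]
width: 0.992
t 13.3 pos [455.8 -96.6 212.3] jawyaw 116.35 F [0.4 0.1 1.1] w 0.992 q [-0.26 -0.11  2.08 -0.    1.16 -2.29]
[[322.58955408 223.595836  ]] [ 0.4460461  -0.18016745  0.048     ]
```

View pics/w6.png

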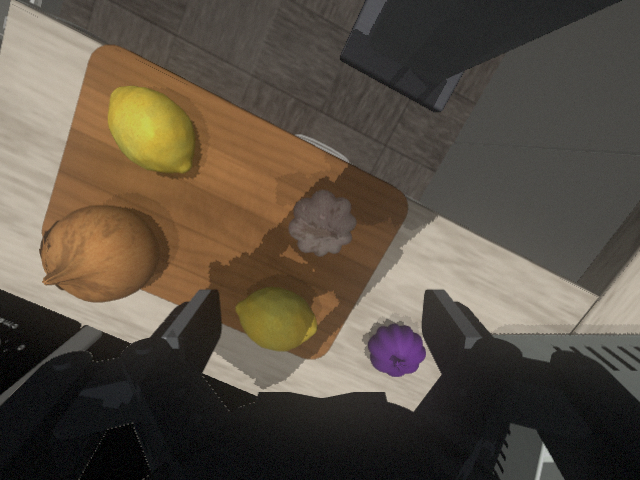

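The garlic is at about (322,222) in the wrist view and my estimate projects to (322.6,223.6), so the position holds. Descending.

```bash
python3 -m jog '[[1,1.5,-25,0,85],[1,1.5,-55,0,85],[1,1.5,-85,0,85],[1,1.5,-110,0,85],[1,1.5,-130,0,85],[1,1.5,-145,0,85],[1,1.5,-155,0,85],[1,1.5,-162,0,85],[1,1.5,-162,0,85],[1,1.5,-162,0,80]]' 25;  python3 - <<'E'
from workcell import bot
from h import *
s=show(bot)
c=bot.read_camera("wrist");cv2.imwrite("pics/w7.png",c["pixels"][:,:,::-1])
E
```

```text
time: 14.6
tool_pos: [0.4578, -0.0938, 0.0513]
tcp_rot: [-1.541, -0.364, 0.362]
wrist_force: [0.2, 0.5, 1.0]
width: 0.934
t 14.6 pos [457.8 -93.8  51.3] jawyaw 116.53 F [0.2 0.5 1. ] w 0.934 q [-0.26  0.1   2.22  0.    0.82 -2.29]
```

View pics/w7.png

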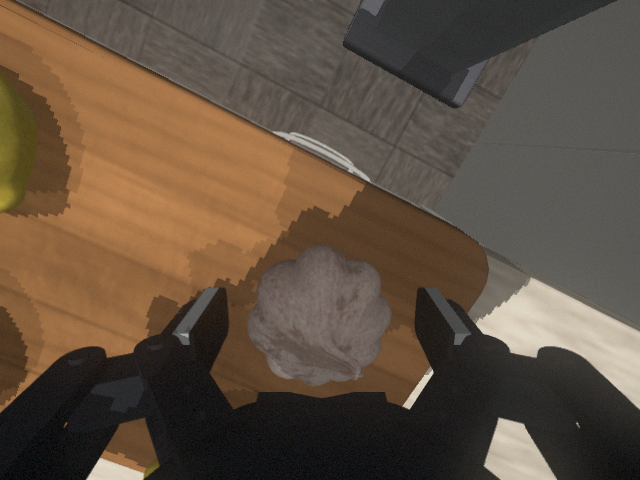

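```bash
python3 - <<'E'
from workcell import bot
from h import *
c=bot.read_camera("wrist");s=bot.read_state();p=s["tool_pos"]
for z in (.045,.050,.055): print(plane(c,320,316,z))
print(proj(c,p-[0,0,.006]),p)
E
```

```text
[ 0.45821695 -0.09443685  0.045     ]
[ 0.45564873 -0.09569304  0.05      ]
[ 0.45308051 -0.09694923  0.055     ]
[[321.72899706 316.38951423]] [ 0.45786106 -0.09382265  0.05138774]
```

Centred between the jaws, so I'll close on it.

```bash
python3 -m jog '[[0,0,2,0,70],[0,0,2,0,60],[0,0,2,0,50],[0,0,2,0,50],[0,0,2,0,50],[0,0,2,0,50],[0,0,10,0,50],[0,0,30,0,50],[0,0,60,0,50],[0,0,90,0,50]]' 25;  python3 - <<'E'
from workcell import bot
from h import *
s=show(bot)
c=bot.read_camera("wrist");cv2.imwrite("pics/w8.png",c["pixels"][:,:,::-1])
E
```

```text
time: 15.95
tool_pos: [0.457, -0.0935, 0.1417]
tcp_rot: [-1.54, -0.363, 0.364]
wrist_force: [0.3, -0.7, -1.0]
width: 0.642
t 15.95 pos [457.  -93.5 141.7] jawyaw 116.54 F [ 0.3 -0.7 -1. ] w 0.642 q [-0.26 -0.03  2.15  0.    1.02 -2.29]
```

View pics/w8.png

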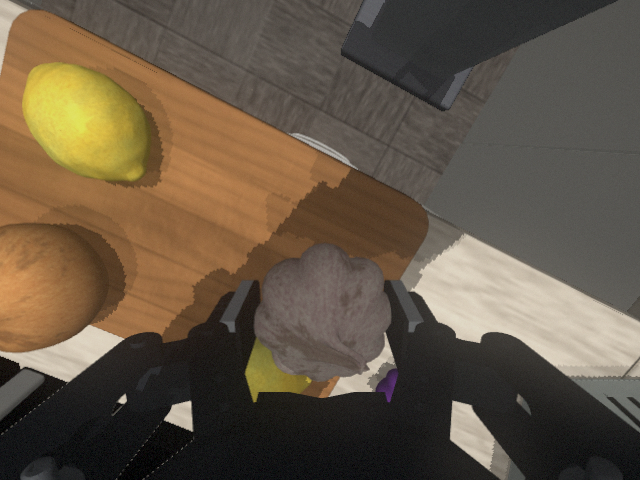

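```bash
python3 -m jog '[[0,20,30,0,50],[5,60,60,0,50],[10,100,85,0,50],[20,145,90,0,50],[30,190,90,0,50],[40,235,90,0,50],[50,275,90,0,50],[58,305,90,0,50],[63,325,90,0,50],[65,332,90,0,50]]';  python3 - <<'E'
from workcell import bot
from h import *
s=show(bot);print(boxf(s["tool_pos"]))
c=bot.read_camera("wrist");cv2.imwrite("pics/w9.png",c["pixels"][:,:,::-1])
c=bot.read_camera("scene");cv2.imwrite("pics/s9.png",cv2.resize(c["pixels"][150:350,180:380],None,fx=3,fy=3)[:,:,::-1])
E
```

```text
time: 17.25
tool_pos: [0.5223, 0.2391, 0.2305]
tcp_rot: [-1.54, -0.364, 0.364]
wrist_force: [-0.5, -0.1, -0.6]
width: 0.642
t 17.25 pos [522.3 239.1 230.5] jawyaw 116.6 F [-0.5 -0.1 -0.6] w 0.642 q [ 0.39  0.09  1.85 -0.    1.2  -1.65]
(np.float64(-0.09458537683047333), np.float64(-0.02928065698065287), np.float64(0.12552244481992075))
```

View pics/w9.png

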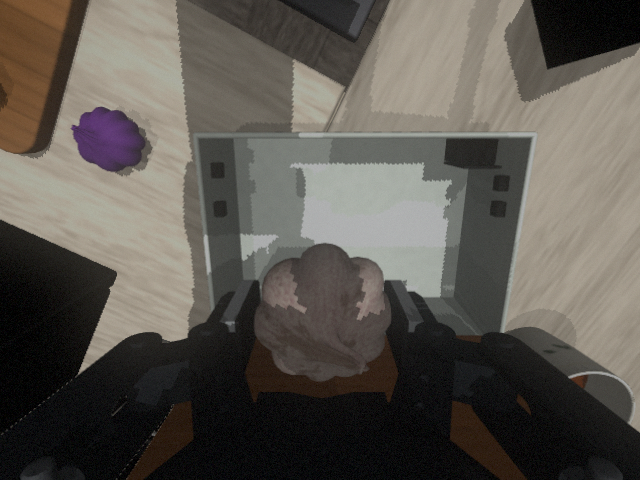

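View pics/s9.png

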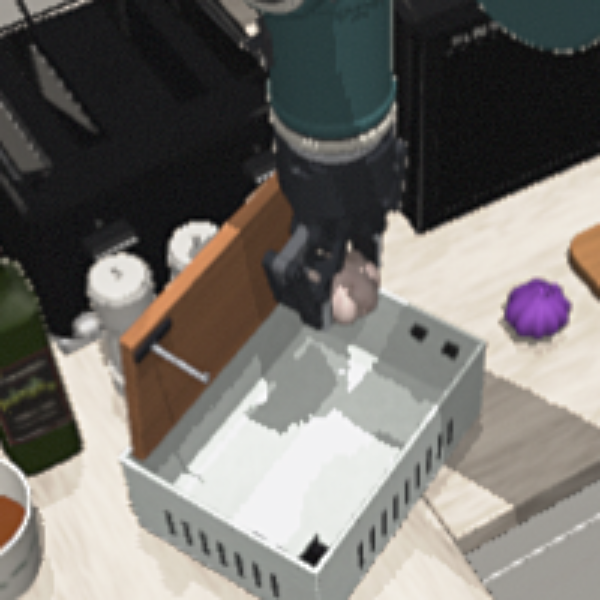

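```bash
python3 -m jog '[[0,0,-25,0,50],[0,0,-55,0,50],[0,0,-85,0,50],[0,0,-110,0,50],[0,0,-130,0,50],[0,0,-150,0,50],[0,0,-165,0,50],[0,0,-178,0,50],[0,0,-187,0,50],[0,0,-190,0,50]]';  python3 - <<'E'
from workcell import bot
from h import *
s=show(bot);print(boxf(s["tool_pos"]))
c=bot.read_camera("scene");cv2.imwrite("pics/s10.png",cv2.resize(c["pixels"][150:350,180:380],None,fx=3,fy=3)[:,:,::-1])
E
```

```text
time: 18.6
tool_pos: [0.5221, 0.2384, 0.0402]
tcp_rot: [-1.54, -0.363, 0.364]
wrist_force: [-1.0, 0.6, 7.6]
width: 0.638
t 18.6 pos [522.1 238.4  40.2] jawyaw 116.55 F [-1.   0.6  7.6] w 0.638 q [ 0.38  0.3   2.   -0.    0.84 -1.65]
(np.float64(-0.09506856401008888), np.float64(-0.029793017518314813), np.float64(-0.06477608223691683))
```

View pics/s10.png

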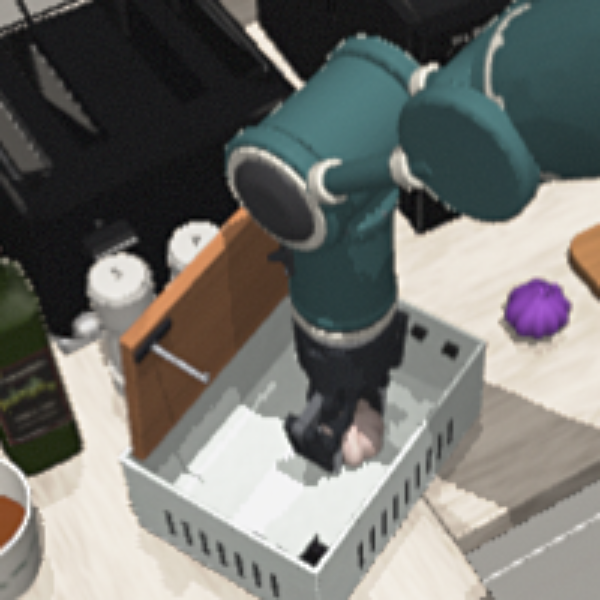

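The bulb rests on the box floor (7.6 N). I'll release it and go up.

```bash
python3 -m jog '[[0,0,0,0,62],[0,0,0,0,70],[0,0,0,0,78],[0,0,0,0,80],[0,0,5,0,80],[0,0,25,0,80],[0,0,60,0,80],[0,0,100,0,80],[0,0,145,0,70],[0,0,190,0,40]]';  python3 - <<'E'
from workcell import bot
from h import *
s=show(bot);print(boxf(s["tool_pos"]))
c=bot.read_camera("scene");cv2.imwrite("pics/s11.png",cv2.resize(c["pixels"][150:350,180:380],None,fx=3,fy=3)[:,:,::-1])
c=bot.read_camera("wrist");cv2.imwrite("pics/w11.png",c["pixels"][:,:,::-1])
E
```

```text
time: 19.9
tool_pos: [0.5224, 0.2384, 0.234]
tcp_rot: [-1.54, -0.365, 0.362]
wrist_force: [0.8, 0.8, -0.7]
width: 0.627
t 19.9 pos [522.4 238.4 234. ] jawyaw 116.54 F [ 0.8  0.8 -0.7] w 0.627 q [ 0.38  0.09  1.85  0.    1.2  -1.65]
(np.float64(-0.09483654827548785), np.float64(-0.029895003001121932), np.float64(0.12900681862843144))
```

View pics/s11.png

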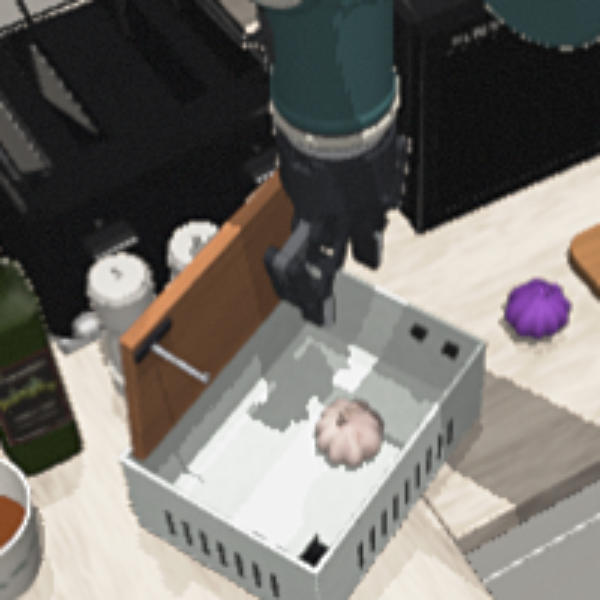

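View pics/w11.png

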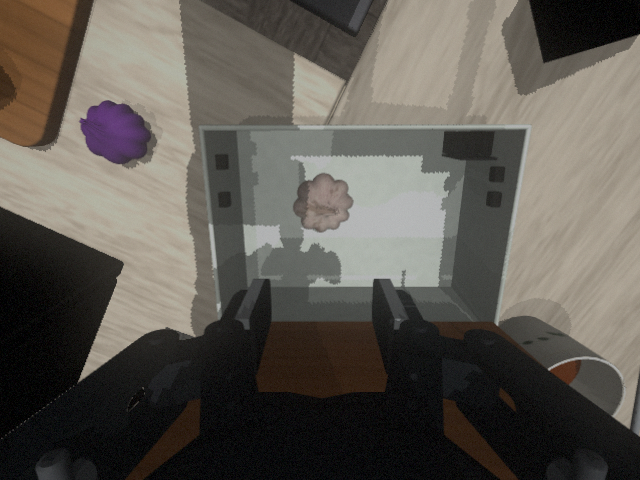

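The bulb sits upright in the box at (322,203) in the wrist view, and the lid is still open. Next I'll go over and behind the lid with the fingers shut.

```bash
python3 -m jog '[[0,0,40,0,20],[0,0,90,0,0],[0,0,130,0,0],[10,8,146,0,0],[30,25,146,0,0],[50,45,146,0,0],[70,65,146,0,0],[79,73,146,0,0],[79,73,125,0,0],[79,73,95,0,0]]';  python3 - <<'E'
from workcell import bot
from h import *
s=show(bot);print(boxf(s["tool_pos"]))
c=bot.read_camera("wrist");cv2.imwrite("pics/w12.png",c["pixels"][:,:,::-1])
E
```

```text
time: 21.25
tool_pos: [0.601, 0.3109, 0.3253]
tcp_rot: [-1.54, -0.364, 0.362]
wrist_force: [0.5, 0.4, -0.6]
width: 0.002
t 21.25 pos [601.  310.9 325.3] jawyaw 116.54 F [ 0.5  0.4 -0.6] w 0.002 q [ 0.44  0.23  1.51 -0.    1.39 -1.59]
(np.float64(0.007865195414444056), np.float64(-0.0001195831409883512), np.float64(0.2203106317895161))
```

View pics/w12.png

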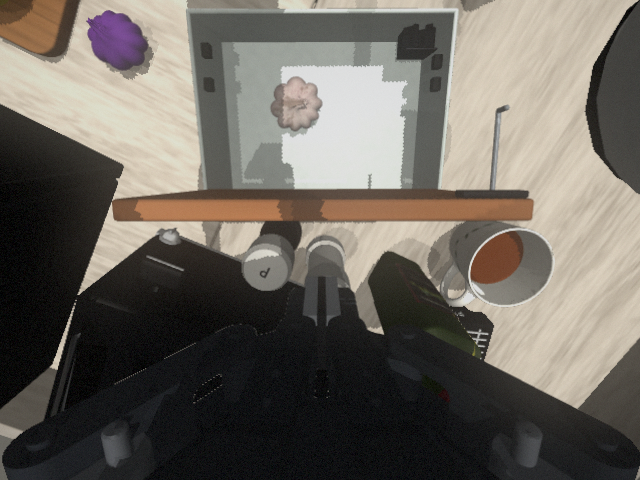

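```bash
python3 -c "
from h import *
def f(ths,x0,z0):
    for t in ths:
        u=-147*np.cos(t)+11-x0;print(t,(u*EX[:2]).round(1),round(130.2+147*np.sin(t)-z0,1))
f([1.45,1.4,1.34,1.26,1.18,1.10],7.9,329.4);print()
x=lambda t:-147*np.cos(t)+11
z=lambda t:130.2+147*np.sin(t)
f(np.arange(1.02,.29,-.08).round(2),x(1.1),z(1.1));print()
f([.22,.14,.07,0],x(.3),z(.3))
"
```

```text
1.45 [-13.1  -6.5] -53.3
1.4 [-19.6  -9.8] -54.3
1.34 [-27.3 -13.6] -56.1
1.26 [-37.5 -18.7] -59.2
1.18 [-47.3 -23.6] -63.3
1.1 [-56.9 -28.4] -68.2

1.02 [-9.2 -4.6] -5.7
0.94 [-17.9  -8.9] -12.3
0.86 [-26.2 -13. ] -19.6
0.78 [-33.9 -16.9] -27.6
0.7 [-40.9 -20.4] -36.3
0.62 [-47.4 -23.6] -45.6
0.54 [-53.2 -26.5] -55.4
0.46 [-58.2 -29. ] -65.7
0.38 [-62.5 -31.2] -76.5
0.3 [-66.  -32.9] -87.6

0.22 [-2.7 -1.3] -11.4
0.14 [-4.6 -2.3] -22.9
0.07 [-5.6 -2.8] -33.2
0 [-5.9 -2.9] -43.4
```

```bash
python3 -m jog '[[0,0,-20,0,0],[0,0,-40,0,0],[0,0,-53,0,0],[-6,-3,-53,0,0],[-13,-6.5,-53.5,0,0],[-19.5,-10,-54.5,0,0],[-27.5,-13.5,-56,0,0],[-37.5,-18.5,-59,0,0],[-47.5,-23.5,-63.5,0,0],[-57,-28.5,-68,0,0]]';  python3 - <<'E'
from workcell import bot
from h import *
s=show(bot);print(boxf(s["tool_pos"]))
c=bot.read_camera("scene");cv2.imwrite("pics/s13.png",cv2.resize(c["pixels"][150:350,180:380],None,fx=3,fy=3)[:,:,::-1])
E
```

```text
time: 22.55
tool_pos: [0.5435, 0.2827, 0.2575]
tcp_rot: [-1.54, -0.363, 0.363]
wrist_force: [0.8, 1.6, -0.7]
width: 0.003
t 22.55 pos [543.5 282.7 257.5] jawyaw 116.54 F [ 0.8  1.6 -0.7] w 0.003 q [ 0.44  0.15  1.74  0.    1.25 -1.6 ]
(np.float64(-0.056134040393775717), np.float64(0.0002666175332675551), np.float64(0.1525262341277941))
```

View pics/s13.png

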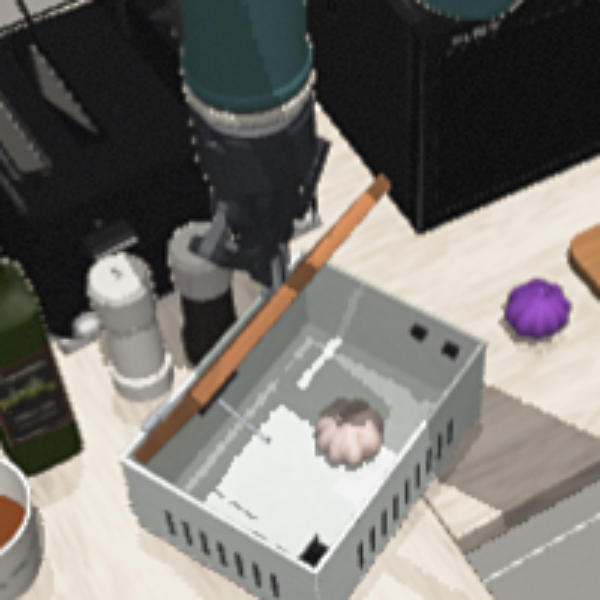

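The lid is coming down under the finger and the bulb is clear of it. Continuing.

```bash
python3 -m jog '[[-9,-4.5,-5.5,0,0],[-18,-9,-12,0,0],[-26,-13,-19.5,0,0],[-34,-17,-27.5,0,0],[-41,-20.5,-36,0,0],[-47.5,-23.5,-45.5,0,0],[-53,-26.5,-55.5,0,0],[-58,-29,-65.5,0,0],[-62.5,-31,-76.5,0,0],[-66,-33,-87.5,0,0]]';  python3 - <<'E'
from workcell import bot
from h import *
s=show(bot);print(boxf(s["tool_pos"]))
E
python3 -m jog '[[-2.5,-1.5,-11.5,0,0],[-4.5,-2.5,-23,0,0],[-5.5,-3,-33,0,0],[-6,-3,-43,0,0],[-6,-3,-45,0,0],[-6,-3,-47,0,0],[-6,-3,-49,0,0],[-6,-3,-51,0,0],[-6,-3,-52,0,0],[-6,-3,-52,0,0]]'
python3 - <<'E'
from workcell import bot
from h import *
s=show(bot);print(boxf(s["tool_pos"]))
E
```

```text
time: 23.85
tool_pos: [0.4785, 0.25, 0.1698]
tcp_rot: [-1.54, -0.364, 0.362]
wrist_force: [3.0, 2.1, 2.3]
width: -0.001
t 23.85 pos [478.5 250.  169.8] jawyaw 116.54 F [3.  2.1 2.3] w -0.001 q [ 0.44  0.08  1.98  0.    1.08 -1.6 ]
(np.float64(-0.12887260981079973), np.float64(1.897121160125851e-05), np.float64(0.06481513828712089))
time: 25.1
tool_pos: [0.4728, 0.247, 0.1223]
tcp_rot: [-1.54, -0.364, 0.363]
wrist_force: [-5.9, -3.5, 26.2]
width: 0.002
t 25.1 pos [472.8 247.  122.3] jawyaw 116.55 F [-5.9 -3.5 26.2] w 0.002 q [ 0.43  0.12  2.04 -0.    0.98 -1.6 ]
(np.float64(-0.13536066633901847), np.float64(-5.5860032267827134e-05), np.float64(0.01731635859319479))
```

At the firm stop again (z 122.3, 26 N). I'll let it up slowly and check that it's held.

```bash
python3 -m jog '[[0,0,1,0,0],[0,0,2,0,0],[0,0,3,0,0],[0,0,4,0,0],[0,0,6,0,0],[0,0,8,0,0],[0,0,10,0,0],[0,0,12,0,0],[0,0,15,0,0],[0,0,17,0,0]]'
python3 - <<'E'
from workcell import bot
from h import *
s=show(bot);print(boxf(s["tool_pos"]))
c=bot.read_camera("scene");cv2.imwrite("pics/s14.png",cv2.resize(c["pixels"][180:380,180:380],None,fx=3,fy=3)[:,:,::-1])
E
```

```text
time: 26.35
tool_pos: [0.4707, 0.2462, 0.1341]
tcp_rot: [-1.541, -0.36, 0.366]
wrist_force: [-0.8, -0.6, -0.0]
width: -0.0
t 26.35 pos [470.7 246.2 134.1] jawyaw 116.54 F [-0.8 -0.6 -0. ] w -0.0 q [ 0.43  0.11  2.03  0.    1.01 -1.6 ]
(np.float64(-0.13760272664279194), np.float64(0.00013429907752159992), np.float64(0.029092647199732966))
```

View pics/s14.png

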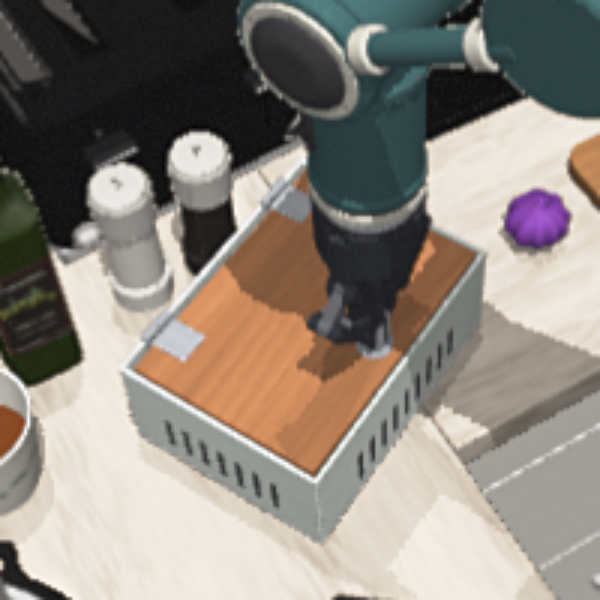

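The lid looks flush, and at z 134 there's no force on the finger. A free lid would push with about 4 N. Retreating and doing a final check.

```bash
python3 -m jog '[[0,0,2,0,0],[0,0,5,0,0],[0,0,10,0,0],[0,0,20,0,0],[0,0,40,0,0],[0,0,70,0,0],[0,0,100,0,0],[-10,-20,130,0,0],[-20,-60,140,0,0],[-30,-100,140,0,0]]'
python3 -m jog '[[0,-40,0,0,0],[0,-80,0,0,0],[0,-120,0,0,0],[0,-140,0,0,0],[0,-140,0,0,0],[0,-140,0,0,0],[0,-140,0,0,0],[0,-140,0,0,0],[0,-140,0,0,0],[0,-140,0,0,0]]'
python3 - <<'E'
from workcell import bot
from h import *
s=show(bot)
c=bot.read_camera("scene");cv2.imwrite("pics/s15.png",c["pixels"][:,:,::-1])
c=bot.read_camera("top")
hsv=cv2.cvtColor(c["pixels"],cv2.COLOR_RGB2HSV);k=np.zeros((480,640),np.uint8);m=cv2.inRange(hsv,(0,0,120),(180,60,255));k[264:286,248:273]=m[264:286,248:273]
cv2.imwrite("pics/t15.png",c["pixels"][:,:,::-1])
m=cv2.inRange(hsv,(3,90,90),(18,255,255));m[:,:190]=0;m[:,310:]=0
cs,_=cv2.findContours(m,cv2.RETR_EXTERNAL,cv2.CHAIN_APPROX_NONE);q=max(cs,key=cv2.contourArea);print(cv2.contourArea(q),cv2.minAreaRect(q),"start 5087 ((250.3,254.4),(62.2,89.5),64.7)")
E
```

```text
time: 27.65
tool_pos: [0.4429, 0.1464, 0.2778]
tcp_rot: [-1.54, -0.367, 0.361]
wrist_force: [0.2, -0.3, 0.1]
width: 0.002
time: 28.9
tool_pos: [0.4423, 0.0071, 0.2752]
tcp_rot: [-1.54, -0.363, 0.364]
wrist_force: [0.4, 0.3, 0.5]
width: -0.001
t 28.9 pos [442.3   7.1 275.2] jawyaw 116.57 F [0.4 0.3 0.5] w -0.001 q [-0.04 -0.2   2.05  0.    1.3  -2.07]
5087.0 ((250.34140014648438, 254.35678100585938), (62.18373489379883, 89.60177612304688), 64.69862365722656) start 5087 ((250.3,254.4),(62.2,89.5),64.7)
```

View pics/s15.png

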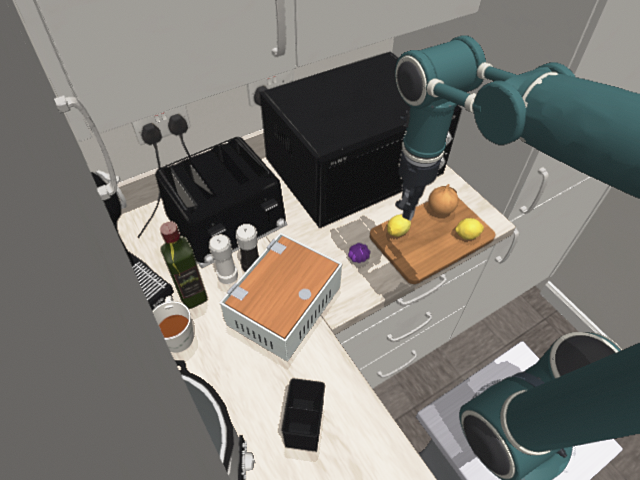

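View pics/t15.png

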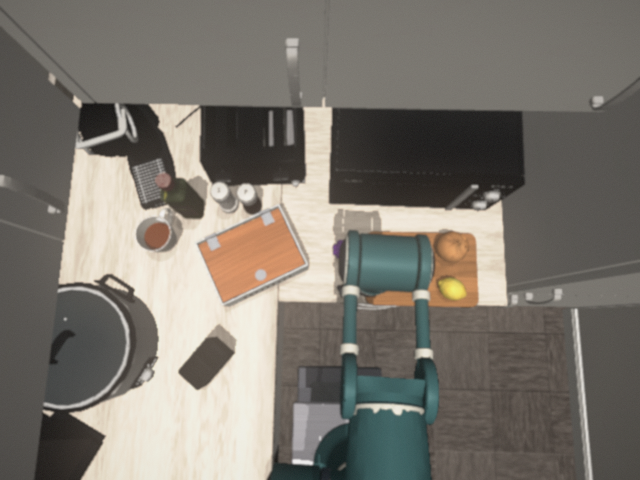

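The lid outline in the top view matches the start (area 5087, same rectangle), with the plate at (260,275). The bystanders stand where they were, and the arm is clear of everything.

```bash
python3 -c "
from workcell import bot
print(bot.finish_job())"
```

```text
the job is handed in; nothing more can be done
None
```

The garlic bulb is in the vegetable box, the lid is shut and latched, and I handed the job in at about 29 s of the 67 s allowed. No verdict was reported.

- **Opening:** I pressed the plate to its firm stop (TCP z 122 mm, 27 N). The lid then came up against the finger at about 0.65 rad/s until it stood open.
- **Bulb:** I lifted it off the board and set it down upright in the right half of the box. The wrist and scene views showed it there with the lid still open.
- **Closing:** I brought the lid down at about the same speed, pressed to the stop again (26 N) and let up slowly. The finger then felt no force, so the latch is holding.
- **Last checks:** In the top view the lid's outline matches the one at the start (area 5087 px, same rectangle). The arm is clear and the wrist force is near zero. The bystanders I could see look unmoved. The near lemon is partly behind the gripper in the scene view and hidden by the arm in the top view.
- **Disagreements:** Sightings from single cameras differed by 2–4 mm for the plate and up to 8 mm for the bulb. Early triangulation put the bulb's centre too low (18–40 mm instead of 48 mm), so I used the given height, and the wrist view before the grasp confirmed the position.

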